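# Bring the red-capped jar round on the spice turntable and point it out

### The arm

A 6-joint arm with a two-finger parallel gripper is mounted at the origin on a cart in front of the work surface, level with it; the furniture and walls round the work are solid. World frame = base frame: x ahead of the robot, y to its left, z up, the work surface at z = 0. Lengths are in m, angles in rad, forces in N, time in s.
With the tool pointing down it reaches from about 0.35 to 0.775 m from the base axis. Payload 5.5 kg.
Tool frame: the origin (TCP) lies between the finger pads, 19 mm behind the fingertips; this is the grasp point; z points along the fingers, y is the line along which they close (so a half turn about z gives the same grasp; the last joint's range is limited). The gripper opens to 85 mm and grips with 20 to 120 N. Pads are 22 mm wide; open, the fingers measure 114 mm over their backs; the gripper's body (76 mm by 85 mm) begins 54 mm behind the grasp point. The pads swing forward as they close: fully open they stand 13 mm farther back than shut.
Start: joints at [-1.375, 0.313, 0.046, 1.304, 0, 1.431], TCP at [0.189, -0.543, 0.25] pointing down, gripper open.
Joint ranges: [-2.76, 2.76], [-0.86, 1.69], [-1.03, 1.26], [-2.2, 2.34], [-1.47, 1.5], [-3.14, 3.14]. Speed limits (rad/s): [2.57, 2.57, 3.14, 3.14, 3.14, 3.14].

### API

Orientations are given as a unit quaternion [w, x, y, z].
In Python, from workcell import env, cams, ticket, spotter gives the robot as it stands.
- The arm moves only by the tool jog_arm, never from a script. Its argument "increments" is a list that holds one entry, the list of rows, each a list of 7 numbers: the shift along the tool's x, y, z in units of 0.25 m (1.0 is 0.25 m), then the turn, a rotation vector about the tool's x, y, z in units of 180 degrees (1.0 is 180 degrees), then the closure in counts, from 0 (fully open) to 255 (shut). A call has 1 to 20 rows; each row shifts and turns the commanded pose from where the row before left it, along the tool's axes as they then stand; what a row does not reach is not made up. A row lasts 1/10 s, in which the tool goes at most 50 mm and 8.59 degrees, less where a joint would pass 70% of its speed; a pose out of reach is approached as far as the arm can. A call with a number of a shift or a turn outside -1 to 1 is refused whole. A call with a gripper value outside its range is refused whole. The fingers move at their own pace and stop on an object; "force" is the grip in N (left out, the last holds). Time passes only in rows, so rows that do not move let the fingers close. It gives the time, the measured TCP pose, the force, the opening and the grip force at its end, in the units of the state.
- env.get_state(): the state, without advancing time (a new reading comes with each control period).
- cams.read_camera(name): name is "scene" or "top" or "wrist"; returns a dict with "pixels" (480x640x3 uint8, red, green, blue), "fx", "fy", "cx", "cy" (pixels), "xyz" and "attitude" of the camera in the world; the wrist camera has in their place "mount" (4x4, takes a point from camera to tool coordinates, whose origin is the TCP and whose axes are the flange's). Camera axes: x right, y down, z forward; pixel columns grow to the right and rows downward; lengths in m; the calibration is good to about 2 mm. The wrist camera is an equidistant fisheye: a pixel r from the principal point sees the ray r / f radians off the axis. A picture is of the moment at which its call begins: read the wrist's pose just before it. There is no depth.
- ticket.hand_in(): hands the job in; it is judged then, once.
Trained networks look in the newest picture that a camera, given by its name, has taken for a name from the list of things; names that differ only in an ending like _2 or _b are one class to them, and where a whole thing is asked for, a point or a joint stands for the part that bears it (a point fixed in the world has none). Each returns a list of dicts, best first, with "conf" (0 to 1); they miss things now and then, are a little off and sometimes report something else, mostly with a low value. They report only what shows in the picture. A call takes as long as a camera call. They do not tell look-alikes from the thing itself.
- spotter.find_in(target, camera): "uv" ([column, row] in pixels, amid what is visible of it).
- spotter.cut_out(target, camera): "region" (480x640 bool, what is visible of it) and "uv" ([column, row] in pixels, amid what is visible of it).
- spotter.landmark_of(target, camera): "uv" ([column, row] in pixels: a listed point, or the origin of a listed thing).
The state is a dict: "clock": time; "joint_pos": joint angles; "qvel": joint speeds; "tau": joint torques, N m; "tcp_pos": TCP position; "orientation": TCP orientation; "wrist_force": force on the tool from outside, world axes, zero at the start; "ft_torque": the same for the moment, N m; "finger_gap": finger opening in m; "grip_force": force on a finger pad.
Only numpy, scipy, OpenCV 4.12 (cv2) and the standard library are available. Lean on these libraries where they do the work, as an engineer would, in place of code of your own. Each camera call takes 0.05 s, during which the arm holds its last target. There are 200 camera calls.

### The job

The cook cannot find the right spice: with the fingertips against the upright dividers, gently push the spice turntable round until the jar with the red cap stands squarely at the front, nearest the front edge of the counter, without touching or lifting any jar. Then point straight down at the middle of its red cap from a finger's breadth or two above, without touching it, for at least two seconds, and finish still pointing. Leave the green cup, the mandarin and the purple mug where they stand.

Things in the scene. Friction and masses are not known exactly. Their poses are not given: they have to be found in the camera images.
- turntable_base: fixed black foot of the spice turntable, 180 mm across and 10 mm high, origin on the counter on the turning axis. Its x axis always points straight back from the counter's front edge (world +x), so the front of the turntable is its -x side
- turntable: round bamboo tray, 300 mm across, floor at z = 0.020, rim lip up to z = 0.043, on the vertical axis of the foot; origin on the axis at z = 0.012, x axis along divider a. A 30 mm wide centre post reaches z = 0.112. It turns either way without stops on a light bearing (about 1 N at a divider's outer end starts it) and coasts only a few degrees when let go
- divider_a (a point): point on the top edge of divider a, 120 mm from the axis, z = 0.095. The tray has three such upright bamboo dividers, 6 mm thick, running radially from the centre post out to 144 mm, 120 degrees apart
- divider_b (a point): the same on divider b, 120 degrees counter-clockwise from a seen from above
- divider_c (a point): the same on divider c, 240 degrees counter-clockwise from a
- red_jar: the jar to show: spice jar with a bright red cap, 45 mm across, 106 mm high, loose on the tray floor in the middle of one compartment, about 85 mm from the axis; origin under its middle, z up
- red_cap (a point): middle of the top of the red cap, 106 mm above the jar's underside, z up
- dark_jar: spice jar with a dark brown cap, 44 mm across, 105 mm high, loose in another compartment; origin under its middle
- jam: jam jar with a white lid and red jam, 65 mm across, 94 mm high, loose in the third compartment; origin under its middle
- green_cup: green cup with a white inside, 88 mm wide, 118 mm long over its handle, 62 mm high, loose on the counter, left of the turntable; origin at counter height under its middle
- mandarin: orange mandarin, 60 mm across, 50 mm high, loose on the counter, right of the turntable; origin at its underside as it stands
- purple_mug: purple mug, 82 mm wide, 114 mm long over its handle, 91 mm high, loose on the counter, right of the turntable; origin at counter height under its middle
Things that resemble listed ones, but are neither listed nor needed, are in the scene too. What is shaped like the jam but turquoise is not meant.

How it is judged:
On the way, in this order (a step that is already met when the one before it is completed fails the run):
1. the red-capped jar has been brought to the front of the turntable, which stands still (x of red_jar in the frame of turntable_base below -0.055 m and y of red_jar in the frame of turntable_base between -0.022 and 0.022 m and angular speed of turntable below 0.15 rad/s), for 0.2 s.
2. the tool points down at the red cap from just above it, for two seconds (all of step 1 and horizontal distance between the grasp point and red_cap below 0.02 m and z of the grasp point in the frame of red_cap between 0.02 and 0.07 m and angle between the grasp point's own z axis and vertical above 2.7 rad), for 2 s.
At the end, for the whole second after the job is handed in: Turntable still, the red-capped jar straight in front of the axis within 22 mm; jars, cup and mug upright, jars on the tray; the tool still points down (within 25 degrees) at the red cap, tool point within 20 mm of its middle sideways and 20 to 70 mm above it (tips up to 50 mm above) (all of step 2 and angle between each of red_jar, dark_jar, jam, green_cup, purple_mug's own z axis and vertical below 0.2 rad and height (world z) of each of red_jar, dark_jar, jam below 0.03 m); the robot touches nothing.
It fails at once if the hand or arm touches a jar on the turntable (contact force between any of the fingers, the arm and red_jar above 0.5 N or contact force between any of the fingers, the arm and dark_jar above 0.5 N or contact force between any of the fingers, the arm and jam above 0.5 N).
It fails at once if a jar is lifted or tipped (height (world z) of any of red_jar, dark_jar, jam above 0.04 m or angle between any of red_jar, dark_jar, jam's own z axis and vertical above 0.35 rad).
It fails at once if the turntable is gripped or pushed hard (over 20 N) (contact force between the fingers and turntable above 20 N).
It fails at once if the turntable is spun fast (over 3 rad/s) (angular speed of turntable above 3 rad/s).
It fails at once if the cup, the mandarin or the purple mug is displaced by more than 20 mm (distance of any of green_cup, mandarin, purple_mug from where it was at the start of the episode above 0.02 m).
It also fails if it takes over 64 s, if anything falls off the work surface, if the arm or the gripper's body presses on something with over 40 N, if the wrist force passes 120 N, or if a joint passes its speed limit or range.

## Working session

There is one attempt and no reset: what is moved stays moved. The work goes in short steps, Python scripts to look and compute and a tool call to move; the robot and the scene stay as the last step left them, time stands still between calls to the robot, and variables do not carry over. Pictures are saved under pics/ and viewed, at most 10 in all, crops included, and the job is handed in when it is done.

Besides the shell and the picture viewer there is one more tool, called after ">>>" by a JSON object that holds its "op" and its "data". jog_arm: Moves the arm, as the interface text tells. Shifts and turns lie within -1 to 1; 1 stands for 0.25 m of shift or 180 degrees of turn. Its arguments: {"type":"object","properties":{"increments":{"type":"array"},"force":{"type":"number"}},"required":["increments"]}

```bash
mkdir -p pics
cat > h.py <<'E'
import numpy as np, cv2
from scipy.spatial.transform import Rotation as R
from workcell import env,cams,ticket,spotter
def rot(a):
    a=np.array(a,float)
    if a.shape==(3,3): return a
    if a.size==4: return R.from_quat(a[[1,2,3,0]]).as_matrix()
    return R.from_rotvec(a).as_matrix()
def plane(c,uv,z):
    M=rot(c['attitude']); d=M@np.array([(uv[0]-c['cx'])/c['fx'],(uv[1]-c['cy'])/c['fy'],1]); p=np.array(c['xyz'])
    return p+d*(z-p[2])/d[2]
E
python3 - <<'E'
from h import *
zs=dict(turntable_base=0,turntable=.012,divider_a=.095,divider_b=.095,divider_c=.095,red_jar=.02,red_cap=.126,dark_jar=.02,jam=.02,green_cup=0,mandarin=0,purple_mug=0)
for n in ['top','scene']:
    c=cams.read_camera(n); cv2.imwrite(f'pics/{n}0.png',c['pixels'][:,:,::-1]); print(n,c['xyz'],c['attitude'],c['fx'])
    for t,z in zs.items():
        for r in spotter.landmark_of(t,n)[:3]: print(t,round(r['conf'],2),np.round(r['uv']),np.round(plane(c,r['uv'],z),3))
s=env.get_state(); print(s)
E
```

```text
top [ 0.32504155 -0.14115499  1.33861789] [-0.05378135  0.71295307 -0.6970222   0.05445676] 573.190355099695
turntable 0.91 [334. 237.] [ 0.544 -0.199  0.012]
divider_a 0.84 [292. 203.] [ 0.603 -0.1    0.095]
divider_a 0.7 [331. 287.] [ 0.42  -0.189  0.095]
divider_a 0.7 [386. 208.] [ 0.597 -0.308  0.095]
divider_b 0.84 [292. 203.] [ 0.603 -0.1    0.095]
divider_b 0.7 [331. 287.] [ 0.42  -0.189  0.095]
divider_b 0.7 [386. 208.] [ 0.597 -0.308  0.095]
divider_c 0.84 [292. 203.] [ 0.603 -0.1    0.095]
divider_c 0.7 [331. 287.] [ 0.42  -0.189  0.095]
divider_c 0.7 [386. 208.] [ 0.597 -0.308  0.095]
red_jar 0.66 [297. 252.] [ 0.504 -0.112  0.02 ]
red_jar 0.51 [298. 244.] [ 0.524 -0.114  0.02 ]
red_cap 0.82 [300. 243.] [ 0.511 -0.122  0.126]
dark_jar 0.73 [366. 253.] [ 0.507 -0.272  0.02 ]
dark_jar 0.54 [456. 281.] [ 0.446 -0.481  0.02 ]
jam 0.94 [210. 266.] [0.469 0.087 0.02 ]
jam 0.9 [335. 202.] [ 0.626 -0.198  0.02 ]
green_cup 0.58 [161. 261.] [0.48  0.208 0.   ]
mandarin 0.67 [456. 280.] [ 0.449 -0.485  0.   ]
purple_mug 0.6 [456. 225.] [ 0.581 -0.487  0.   ]
scene [-0.16531121  0.505
[... 670 characters left out ...]
'clock': 1.3, 'joint_pos': array([-1.37461247e+00,  3.13203712e-01,  4.60850371e-02,  1.30359897e+00,
       -3.22166048e-06,  1.43120237e+00]), 'qvel': array([ 0.00048192, -0.00073083, -0.00127088, -0.00089564,  0.0010454 ,
        0.0004799 ]), 'tau': array([-3.65215701e-04, -4.80473363e+01,  2.98808849e+01,  7.82527222e-04,
        4.49475806e-05,  1.04335322e-05]), 'tcp_pos': array([ 0.18946427, -0.54292301,  0.25001494]), 'orientation': array([ 3.93717802e-05,  9.85939730e-01,  1.67101309e-01, -4.97155280e-07]), 'wrist_force': array([ 0.23080542,  0.01850032, -0.44775028]), 'ft_torque': array([ 0.03694278, -0.05423559, -0.00127556]), 'grip_force': 0.0, 'finger_gap': 0.08527467310295078}
```

View pics/top0.png

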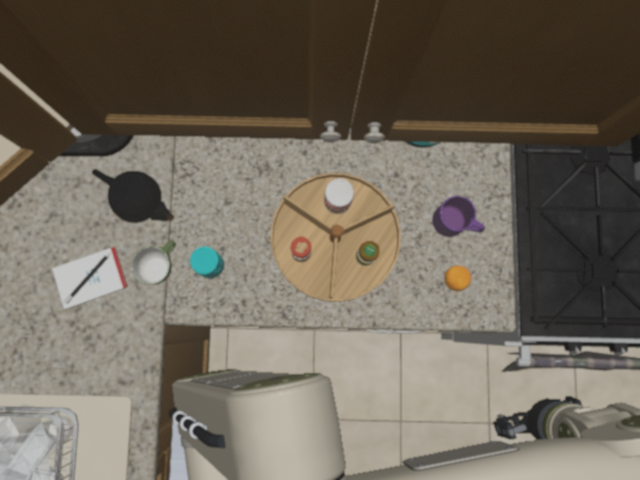

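View pics/scene0.png

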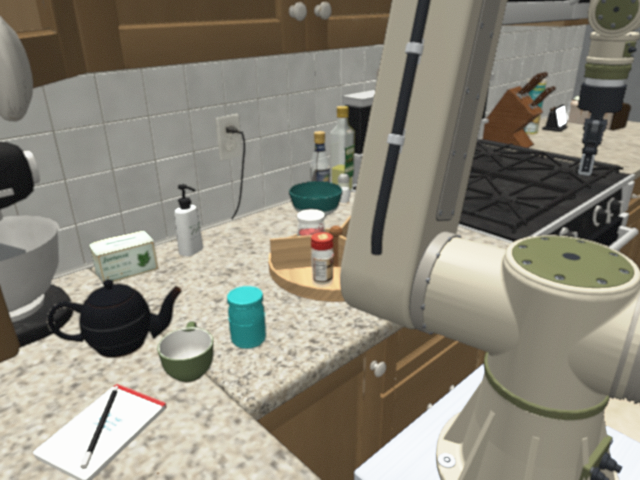

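The top view shows the turntable axis at about (336,233) px, with dividers at about 57°, 177° and −63°. The red cap is at (300,243) px, at about 113°, so the tray needs roughly 66° counter-clockwise. I'll push the front divider towards −y. First I'll close the fingers, square the tool and go above the place.

>>> {"op": "jog_arm", "data": {"increments": [[[0,0,0,0,0,0.0357,255],[0,0,0,0,0,0.0357,255],[0,0,0,0,0,0.0357,255],[0.077,-0.129,0,0,0,0,255],[0.077,-0.129,0,0,0,0,255],[0.077,-0.129,0,0,0,0,255],[0.077,-0.129,0,0,0,0,255],[0.077,-0.129,0,0,0,0,255],[0.077,-0.129,0,0,0,0,255],[0.077,-0.129,0,0,0,0,255],[0.077,-0.129,0,0,0,0,255],[0.077,-0.129,0,0,0,0,255],[0.077,-0.129,0,0,0,0,255],[0.077,-0.129,0,0,0,0,255],[0.077,-0.129,0,0,0,0,255],[0,0,0,0,0,0,255],[0,0,0,0,0,0,255]]]}}

```text
clock: 3.0
tcp_pos: [0.421, -0.1554, 0.2501]
orientation: [0.0, 1.0, 0.001, 0.0]
wrist_force: [-0.2, -0.3, 0.3]
finger_gap: -0.0001
grip_force: 0.0
```

```bash
cat >> h.py <<'E'
def wplane(c,s,uv,z):
    d=np.array([uv[0]-c['cx'],uv[1]-c['cy']])/c['fx']; r=np.hypot(*d)
    v=np.r_[d/r*np.sin(r),np.cos(r)] if r>1e-9 else np.array([0,0,1.])
    T=np.eye(4); T[:3,:3]=rot(s['orientation']); T[:3,3]=s['tcp_pos']; M=T@np.array(c['mount'])
    p=M[:3,3]; v=M[:3,:3]@v
    return p+v*(z-p[2])/v[2]
def wlook(names,fn=None):
    zs=dict(divider_a=.095,red_cap=.126,turntable=.012,dark_jar=.02,jam=.02)
    s=env.get_state(); c=cams.read_camera('wrist')
    if fn: cv2.imwrite(f'pics/{fn}.png',c['pixels'][:,:,::-1])
    for t in names:
        for r in spotter.landmark_of(t,'wrist')[:3]: print(t,round(r['conf'],2),np.round(r['uv']),np.round(wplane(c,s,r['uv'],zs[t]),3))
E
python3 -c "
from h import *
wlook(['divider_a','red_cap','turntable','dark_jar','jam'],'w1')"
```

```text
divider_a 0.78 [510.  19.] [ 0.596 -0.309  0.095]
divider_a 0.56 [369. 218.] [ 0.426 -0.192  0.095]
red_cap 0.82 [269. 113.] [ 0.504 -0.12   0.126]
turntable 0.59 [370.  80.] [ 0.544 -0.202  0.012]
dark_jar 0.74 [437. 124.] [ 0.503 -0.267  0.02 ]
```

View pics/w1.png

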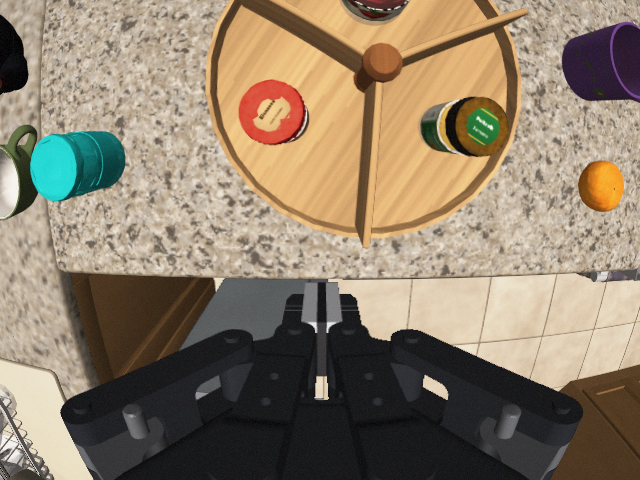

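The wrist view agrees: the red cap is at (273,112) px and the front divider at about (370,218) px, with clear space to the divider's left. Going down there.

>>> {"op": "jog_arm", "data": {"increments": [[[0.01,0,0.079,0,0,0,255],[0.01,0,0.079,0,0,0,255],[0,0,0.079,0,0,0,255],[0,0,0.079,0,0,0,255],[0,0,0.079,0,0,0,255],[0,0,0.079,0,0,0,255],[0,0,0.079,0,0,0,255],[0,0,0.079,0,0,0,255],[0,0,0,0,0,0,255],[0,0.02,0,0,0,0,255],[0,0.02,0,0,0,0,255],[0,0.02,0,0,0,0,255],[0,0,0,0,0,0,255]]]}}

```text
clock: 4.6
tcp_pos: [0.4265, -0.1724, 0.0929]
orientation: [0.001, 1.0, -0.001, 0.001]
wrist_force: [-0.3, 0.2, 1.1]
finger_gap: 0.0
grip_force: 0.0
```

>>> {"op": "jog_arm", "data": {"increments": [[[-0.004,0.024,0,0,0,0,255],[-0.004,0.024,0,0,0,0,255],[-0.002,0.025,0,0,0,0,255],[-0.002,0.025,0,0,0,0,255],[0.001,0.025,0,0,0,0,255],[0.001,0.025,0,0,0,0,255],[0.004,0.024,0,0,0,0,255],[0.004,0.024,0,0,0,0,255],[0.006,0.024,0,0,0,0,255],[0.006,0.024,0,0,0,0,255],[0.008,0.023,0,0,0,0,255],[0.008,0.023,0,0,0,0,255],[0.011,0.022,0,0,0,0,255],[0.011,0.022,0,0,0,0,255],[0.013,0.021,0,0,0,0,255],[0.013,0.021,0,0,0,0,255],[0.015,0.019,0,0,0,0,255],[0.015,0.019,0,0,0,0,255],[0,0,0,0,0,0,255],[0,0,0,0,0,0,255]]]}}

```text
clock: 6.6
tcp_pos: [0.4518, -0.275, 0.092]
orientation: [0.0, 1.0, -0.0, 0.0]
wrist_force: [0.0, -0.7, 0.1]
finger_gap: -0.0004
grip_force: 0.0
```

```bash
python3 -c "
from h import *
wlook(['divider_a','red_cap','turntable','dark_jar'],'w2')"
```

```text
divider_a 0.84 [362. 292.] [ 0.465 -0.289  0.095]
red_cap 0.57 [ 54. 335.] [ 0.459 -0.181  0.126]
turntable 0.59 [188.  96.] [ 0.544 -0.2    0.012]
turntable 0.27 [161. 248.] [ 0.455 -0.176  0.012]
dark_jar 0.92 [326.  38.] [ 0.572 -0.277  0.02 ]
```

View pics/w2.png

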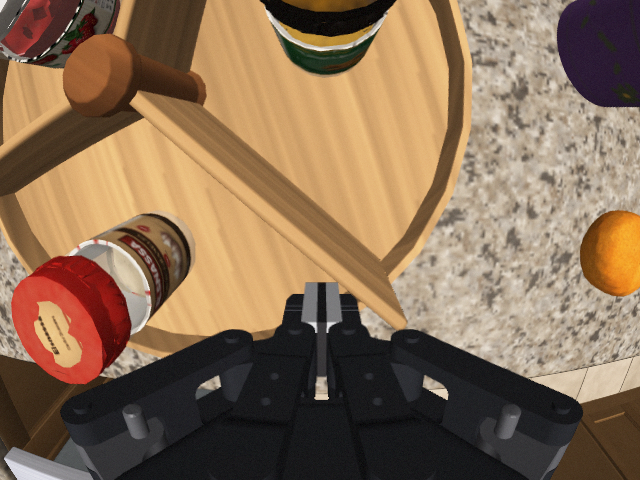

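The wrist view shows the divider at (362,292) px and the red cap at (70,320) px, about 13° short. I'll push slowly a bit further, then back off and lift.

>>> {"op": "jog_arm", "data": {"increments": [[[0.011,0.012,0,0,0,0,255],[0.011,0.012,0,0,0,0,255],[0.011,0.011,0,0,0,0,255],[0.011,0.011,0,0,0,0,255],[0.011,0.01,0,0,0,0,255],[0.007,0.006,0,0,0,0,255],[0.005,0.004,0,0,0,0,255],[0,0,0,0,0,0,255],[0,0,0,0,0,0,255],[-0.02,-0.015,0,0,0,0,255],[-0.015,-0.01,0,0,0,0,255],[0,0,-0.1,0,0,0,255],[0,0,-0.12,0,0,0,255],[0,0,-0.12,0,0,0,255],[0,0,-0.12,0,0,0,255],[0,0,-0.12,0,0,0,255],[0,0,-0.1,0,0,0,255],[0,0,0,0,0,0,255]]]}}

```text
clock: 8.65
tcp_pos: [0.4607, -0.2858, 0.2661]
orientation: [0.002, 1.0, -0.0, 0.003]
wrist_force: [0.9, 0.1, 0.4]
finger_gap: -0.0002
grip_force: 0.0
```

```bash
python3 -c "
from h import *
print(env.get_state()['tcp_pos'])
wlook(['divider_a','red_cap','turntable','dark_jar'],'w3')
c=cams.read_camera('top')
for t,z in [('red_cap',.126),('red_jar',.02),('turntable',.012)]:
    for r in spotter.landmark_of(t,'top')[:2]: print('top',t,round(r['conf'],2),np.round(plane(c,r['uv'],z),3))"
```

```text
[ 0.46067456 -0.28575058  0.26606859]
divider_a 0.87 [339. 197.] [ 0.48  -0.3    0.095]
divider_a 0.55 [107. 194.] [ 0.487 -0.093  0.095]
turntable 0.88 [235. 126.] [ 0.541 -0.198  0.012]
dark_jar 0.58 [304.  79.] [ 0.587 -0.27   0.02 ]
dark_jar 0.23 [338. 197.] [ 0.468 -0.303  0.02 ]
top red_cap 0.66 [ 0.437 -0.452  0.126]
top red_cap 0.4 [ 0.458 -0.187  0.126]
top red_jar 0.43 [ 0.461 -0.193  0.02 ]
top turntable 0.72 [ 0.538 -0.2    0.012]
```

View pics/w3.png

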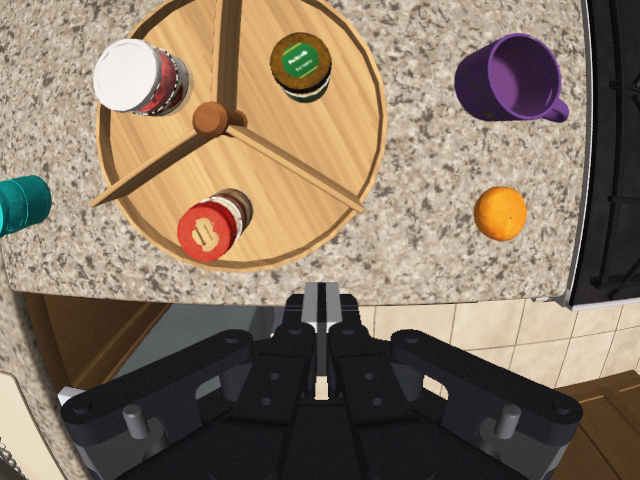

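The wrist view shows the red cap at about (205,232) px, between the two front dividers, and the tray is well placed. I'll compute the cap's position from that.

```bash
python3 -c "
from h import *
s=env.get_state(); c=cams.read_camera('wrist'); print(wplane(c,s,(206,232),.126), wplane(c,s,(211,119),.112))
m=cv2.inRange(cv2.cvtColor(c['pixels'],cv2.COLOR_RGB2HSV),(0,150,120),(6,255,255))
n,l,st,ce=cv2.connectedComponentsWithStats(m)
for i in range(1,n):
  if st[i,4]>800: print(st[i],ce[i],wplane(c,s,ce[i],.126))"
```

```text
[ 0.45797232 -0.19774761  0.126     ] [ 0.54144846 -0.20160447  0.112     ]
[ 177  199   61   62 2056] [205.98589494 228.32684825] [ 0.46079879 -0.19797126  0.126     ]
```

>>> {"op": "jog_arm", "data": {"increments": [[[-0.002,-0.06,0,0,0,0,255],[-0.002,-0.06,0,0,0,0,255],[-0.002,-0.06,0,0,0,0,255],[-0.002,-0.06,0,0,0,0,255],[-0.002,-0.06,0,0,0,0,255],[-0.002,-0.056,0,0,0,0,255],[0,0,0,0,0,0,255],[0,0,0.06,0,0,0,255],[0,0,0.06,0,0,0,255],[0,0,0.06,0,0,0,255],[0,0,0.06,0,0,0,255],[0,0,0.05,0,0,0,255],[0,0,0.04,0,0,0,255],[0,0,0.03,0,0,0,255],[0,0,0.012,0,0,0,255],[0,0,0,0,0,0,255]]]}}

```text
clock: 10.75
tcp_pos: [0.4566, -0.1959, 0.1688]
orientation: [-0.0, 1.0, -0.0, -0.0]
wrist_force: [-0.5, 0.2, -0.3]
finger_gap: -0.0001
grip_force: 0.0
```

```bash
python3 -c "
from h import *
s=env.get_state();print(s['tcp_pos'])
wlook(['red_cap'],'w4')
c=cams.read_camera('scene'); cv2.imwrite('pics/s4.png',cv2.resize(c['pixels'][120:360,200:520,::-1],None,fx=2,fy=2))
for t,z in [('red_cap',.126),('red_jar',.02)]:
    for r in spotter.landmark_of(t,'scene')[:2]: print(t,round(r['conf'],2),np.round(plane(c,r['uv'],z),3))"
```

```text
[ 0.45662291 -0.19589386  0.1687875 ]
red_cap 0.84 [320. 277.] [ 0.457 -0.195  0.126]
```

View pics/w4.png

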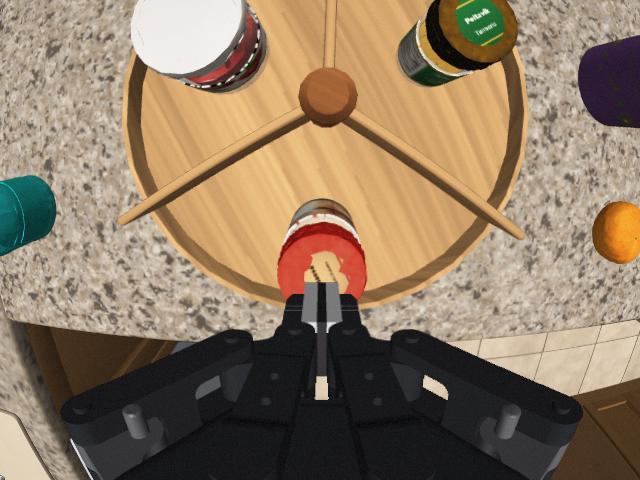

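View pics/s4.png

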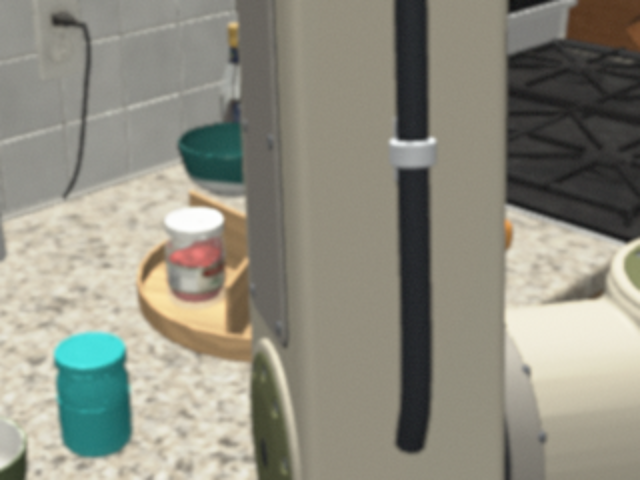

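The wrist view shows the cap centred at about (321,270) px, right under the fingertips; the scene view is blocked by the arm. Holding for over 3 s.

>>> {"op": "jog_arm", "data": {"increments": [[[0.008,0,0,0,0,0,255],[0,0,0,0,0,0,255],[0,0,0,0,0,0,255],[0,0,0,0,0,0,255],[0,0,0,0,0,0,255],[0,0,0,0,0,0,255],[0,0,0,0,0,0,255],[0,0,0,0,0,0,255],[0,0,0,0,0,0,255],[0,0,0,0,0,0,255],[0,0,0,0,0,0,255],[0,0,0,0,0,0,255],[0,0,0,0,0,0,255],[0,0,0,0,0,0,255],[0,0,0,0,0,0,255],[0,0,0,0,0,0,255],[0,0,0,0,0,0,255],[0,0,0,0,0,0,255],[0,0,0,0,0,0,255],[0,0,0,0,0,0,255]]]}}

```text
clock: 13.0
tcp_pos: [0.4587, -0.1959, 0.169]
orientation: [0.0, 1.0, -0.0, 0.0]
wrist_force: [0.5, 0.5, 0.5]
finger_gap: -0.0001
grip_force: 0.0
```

>>> {"op": "jog_arm", "data": {"increments": [[[0,0,0,0,0,0,255],[0,0,0,0,0,0,255],[0,0,0,0,0,0,255],[0,0,0,0,0,0,255],[0,0,0,0,0,0,255],[0,0,0,0,0,0,255],[0,0,0,0,0,0,255],[0,0,0,0,0,0,255],[0,0,0,0,0,0,255],[0,0,0,0,0,0,255],[0,0,0,0,0,0,255],[0,0,0,0,0,0,255],[0,0,0,0,0,0,255],[0,0,0,0,0,0,255],[0,0,0,0,0,0,255]]]}}

```text
clock: 14.5
tcp_pos: [0.4587, -0.1959, 0.169]
orientation: [0.0, 1.0, -0.0, 0.0]
wrist_force: [-0.6, 0.6, -0.3]
finger_gap: 0.0004
grip_force: 0.0
```

```bash
python3 -c "
from h import *
wlook(['red_cap']); print(env.get_state()['tcp_pos']); print(ticket.hand_in())"
```

```text
red_cap 0.58 [322. 280.] [ 0.458 -0.195  0.126]
[ 0.45872509 -0.19588112  0.16899192]
the job is handed in; nothing more can be done
None
```

I turned the red-capped jar to the front (about 5 mm off centre), held the tool pointing straight down about 24 mm above its cap for 3.5 s, and handed the job in still pointing; no verdict came back.

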